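# Fit the back plate on the LED sign box

### The arm

A 6-joint arm with a two-finger parallel gripper is mounted at the origin on a cart in front of the work surface, level with it; the furniture and walls round the work are solid. World frame = base frame: x ahead of the robot, y to its left, z up, the work surface at z = 0. Lengths are in m, angles in rad, forces in N, time in s.
With the tool pointing down it reaches from about 0.375 to 0.9 m from the base axis. Payload 3.1 kg.
Tool frame: the origin (TCP) lies at the very end of the fingers, on their centre line; the grasp point (between the pads) lies 19 mm behind it (manip.hold_point_z is the distance from the TCP to the grasp point, in m); y points along the fingers, z is the direction in which the jaws open and shut, and the axes are right-handed (so a half turn about y gives the same grasp; the last joint's range is limited). The gripper opens to 85 mm and grips with 20 to 120 N. Pads are 22 mm wide; open, the fingers measure 114 mm over their backs; the gripper's body (76 mm by 85 mm) begins 54 mm behind the grasp point. The pads swing forward as they close: fully open they stand 13 mm farther back than shut.
Start: joints at [-1.433, 0.527, 1.433, -0, 1.181, -0.178], TCP at [0.195, -0.594, 0.231] pointing down, gripper open.
Joint ranges: [-3.08, 3.08], [-0.75, 2.2], [0.22, 2.44], [-1.43, 4.57], [0, 2.65], [-2.85, 2.85]. Speed limits (rad/s): [2.79, 2.79, 3.14, 3.14, 3.14, 3.14].

### API

Orientations are given as a unit quaternion [x, y, z, w].
In Python, from station import manip, eyes, workorder gives the robot as it stands. The module is installed in compiled form; this text tells all that it offers.
- The arm moves only by the shell command python3 -m jog 'ROWS' [OPENING] [FORCE]. ROWS is JSON, a list of rows, each a list of 2 entries, a list of its own where there are three numbers: the shift along the tool's x, y, z in cm, then the turn about the tool's y in rad. A call has 1 to 20 rows; each row is the pose to reach, as a shift and turn from the pose commanded when the call began, along the tool's axes at that moment; what a row does not reach only later rows make up. A row lasts 1/12 s, in which the tool goes at most 41.7 mm and 7.16 degrees, less where a joint would pass 70% of its speed; a pose out of reach is approached as far as the arm can. A call with a gripper value outside its range is refused whole. OPENING is the finger opening in cm, from 0 to 8.54, set as the call begins (- or left out, the last holds). The fingers move at their own pace and stop on an object; FORCE is the grip in N (left out, the last holds). Time passes only in rows, so rows that repeat a pose let the fingers close. It gives the time, the measured TCP pose, the force and the opening at its end, in the units of the state.
- manip.sense(): the state, without advancing time (a new reading comes with each control period).
- eyes.snapshot(name): name is "scene" or "side" or "wrist"; returns a dict with "frame" (400x640x3 uint8, red, green, blue), "vfov" (degrees; the focal length in pixels is half the picture's height over the tangent of half this angle, whatever the lens; pixels are square), "cx", "cy" (the principal point, pixels), "rvec" (rotation vector, rad) and "tvec" (3), from world to camera coordinates, as OpenCV has them. Camera axes: x right, y down, z forward; pixel columns grow to the right and rows downward; lengths in m; the calibration is good to about 2 mm. A picture is of the moment at which its call begins. There is no depth.
- workorder.sign_off(): hands the job in, once; it reports no verdict.
The state is a dict: "t": time; "q": joint angles; "qd": joint speeds; "tau": joint torques, N m; "tcp_pos": TCP position; "tool_rot": TCP orientation; "force": force on the tool from outside, world axes, zero at the start; "ft_torque": the same for the moment, N m; "finger_gap": opening from 0.0 (shut) to 1.0 (fully open).
Only numpy, scipy, OpenCV 4.12 (cv2) and the standard library are available. Lean on these libraries where they do the work, as an engineer would, in place of code of your own. Each camera call takes 0.05 s, during which the arm holds its last target. There are 200 camera calls.

### The job

Pick up the back plate by its upright bracket and lower it over the two locating pins of the open sign box, large hole on the large pin and small hole on the small one, keeping hold of it until it is all the way down. Leave it resting flush on the rim of the box, and do not disturb the tape roll, glue bottle, sanding block or side cutters.

Things in the scene. Friction and masses are not known exactly. Their poses are not given: they have to be found in the camera images.
- back_plate: Loose aluminium back plate, 130 x 84 x 5 mm, 0.2 to 0.4 kg, flat on the bench at the start, with an upright steel hanging bracket on its middle. Origin: centre of its underside. z up out of the plate; x along its long side from the small hole to the large one, at the start within 0.7 rad of straight ahead of the robot.
- bracket_grip (a point): Where to grasp the back plate: inside its bracket, above the plate's centre, 32 mm above its underside; axes as the plate. The bracket is an upright bar 56 mm long (along x), 12 mm thick (along y), its top 52 mm above the plate's underside, on a flat foot 56 x 34 mm whose top is 8 mm above the underside.
- hole_large (a point): Centre of the plate's large through hole (17 mm wide), at the plate's underside, on its long centre line, 48 mm from the middle (+x). Axes as the plate.
- hole_small (a point): Centre of the plate's small through hole (11 mm wide), at the plate's underside, on its long centre line, 48 mm from the middle on the other side (-x). Axes as the plate.
- sign_box: Fixed open grey tray, 130 x 84 mm like the plate, two LED modules inside, on a plywood board 186 x 112 x 12 mm. Its rim, 42 mm above the bench, is level with two round bosses that carry the pins; the plate rests on these. Origin: centre of the board's underside. x from the small pin to the large one (the one farther from the robot), within 0.5 rad of straight ahead; z up.
- pin_large (a point): Foot of the box's large upright steel pin, on its axis, level with the rim on which the plate rests (42 mm above the bench), 48 mm from the box's centre (+x). The pin is 14 mm thick and stands 20 mm above this point; its top 7 mm taper to 8 mm wide. Axes as the box.
- pin_small (a point): Foot of the box's small upright steel pin, on its axis at rim level (42 mm above the bench), 48 mm from the box's centre (-x). The pin is 8 mm thick and stands 20 mm above this point; its top 7 mm taper to 2 mm wide. Axes as the box.
- tape_roll: Bystander: roll of black tape, 64 mm wide, 18 mm high, lying flat; origin at the centre of its underside.
- glue: Bystander: small upright glue bottle with a blue cap, 27 mm wide, 69 mm high; origin at the centre of its underside.
- sander: Bystander: cork sanding block 60 x 100 x 28 mm; origin at the centre of its underside.
- cutters: Bystander: side cutters with red handles, 52 x 130 x 12 mm, lying flat; origin at the underside's centre.

How it is judged:
By the outcome, as a careful person would: the job done as asked, in the order asked, and still so for the second after the job is handed in, with the robot touching nothing.
It also fails if it takes over 42 s, if anything falls off the work surface, if the arm or the gripper's body presses on something with over 40 N, if the wrist force passes 120 N, or if a joint passes its speed limit or range.

## Working session

There is one attempt and no reset: what is moved stays moved. The work goes in short steps, Python scripts to look and compute and a shell command to move; the robot and the scene stay as the last step left them, time stands still between calls to the robot, and variables do not carry over. Pictures are saved under pics/ and viewed, about 8 in all and at most 12, crops included, and the job is handed in when it is done.

```bash
mkdir -p pics
cat > h.py <<'E'
import numpy as np, cv2
from station import manip, eyes, workorder
from scipy.spatial.transform import Rotation as R
def snap(n,f=None):
    s=eyes.snapshot(n)
    if f: cv2.imwrite('pics/'+f,cv2.cvtColor(s['frame'],cv2.COLOR_RGB2BGR))
    return s
def cam(s):
    f=200/np.tan(np.radians(s['vfov'])/2); K=np.array([[f,0,s['cx']],[0,f,s['cy']],[0,0,1.]])
    return K,cv2.Rodrigues(np.array(s['rvec'],float))[0],np.array(s['tvec'],float).ravel()
def onplane(s,uv,z):
    K,Rm,t=cam(s); c=-Rm.T@t
    d=(Rm.T@np.linalg.inv(K)@np.c_[np.atleast_2d(uv),np.ones(len(np.atleast_2d(uv)))].T).T
    return c+d*((z-c[2])/d[:,2])[:,None]
def proj(s,p):
    K,Rm,t=cam(s); return cv2.projectPoints(np.atleast_2d(p).astype(float),np.array(s['rvec'],float),t,K,None)[0][:,0]
E
python3 - <<'E'
from h import *
for n in('scene','side','wrist'):
    s=snap(n,n+'0.png'); K,Rm,t=cam(s); print(n,s['vfov'],-Rm.T@t,Rm[2],{k:v for k,v in s.items() if k!='frame'})
st=manip.sense(); print(st); print(R.from_quat(st['tool_rot']).as_matrix().round(3),manip.hold_point_z)
ims=[cv2.imread(f'pics/{n}0.png') for n in('scene','side')]
cv2.imwrite('pics/both0.png',cv2.resize(np.vstack(ims),None,fx=.75,fy=.75))
E
```

```text
scene 42.762392557607605 [-0.00743038  0.88197483  0.7494268 ] [ 0.42401671 -0.71296013 -0.558478  ] {'vfov': 42.762392557607605, 'cx': 318.8474024532285, 'cy': 199.3135911680828, 'rvec': array([ 0.67156001, -2.48092796,  1.31766723]), 'tvec': array([0.4459652 , 0.19270751, 1.05050188])}
side 44.273233544852964 [ 0.48205873 -0.83546001  0.63829232] [ 0.028199    0.83180813 -0.5543465 ] {'vfov': 44.273233544852964, 'cx': 321.6813706925596, 'cy': 202.64620814813944, 'rvec': array([ 2.15780282, -0.05069882,  0.01201546]), 'tvec': array([-0.50903092,  0.08409996,  1.03518397])}
wrist 60.49463643896119 [ 0.26852683 -0.57022327  0.37388411] [-0.29107326 -0.09284143 -0.95218529] {'vfov': 60.49463643896119, 'cx': 314.9989089572786, 'cy': 197.83276552949906, 'rvec': array([-2.33084685,  1.69079909,  0.26712167]), 'tvec': array([-0.62459703, -0.03993307,  0.38122758])}
{'t': 0.15, 'q': array([-1.43250925e+00,  5.28243912e-01,  1.43365522e+00,  2.22956570e-05,
        1.18137619e+00, -1.78495907e-01]), 'qd': array([-0.00127154, -0.00319151, -0.00233693,  0.00062085,  0.00028307,
        0.0004495 ]), 'tau': array([-4.33481193e-05, -4.42746377e+01, -1.78275973e+01, -2.62102385e-04,
        5.65395734e-03, -1.52499274e-05]), 'tcp_pos': array([ 0.19465179, -0.59332154,  0.23054873]), 'tool_rot': array([-0.11150973,  0.69885028, -0.69766099,  0.11154823]), 'force': array([-0.79431897, -0.18358151,  0.20855034]), 'ft_torque': array([ 0.03306211, -0.05295748, -0.00895195]), 'finger_gap': 1.0020139013965232}
[[-0.95  -0.     0.312]
 [-0.312  0.002 -0.95 ]
 [-0.    -1.    -0.002]] 0.0187
```

View pics/scene0.png

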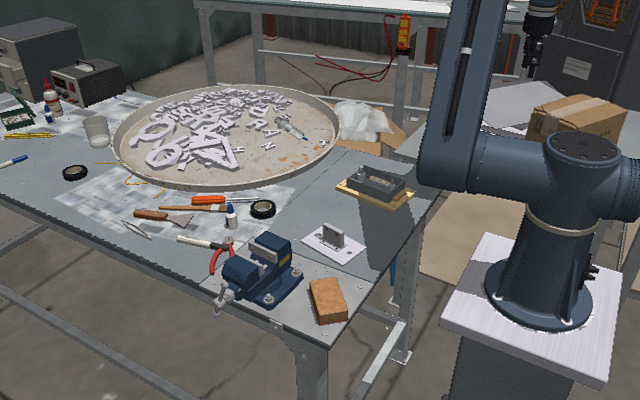

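View pics/side0.png

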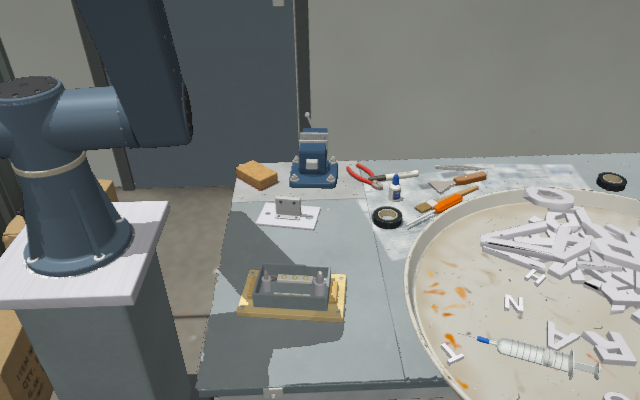

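Scene and side both show the plate (scene ~(333,243), side ~(290,213)) and the box (scene ~(375,187), side ~(293,290)), with the sander, vice, tape, glue and cutters beyond the plate. Next I'll enlarge crops.

Run:
```python
from h import *
a=cv2.imread('pics/scene0.png');b=cv2.imread('pics/side0.png')
def c(i,x,y,w,h,k): return cv2.resize(i[y:y+h,x:x+w],None,fx=k,fy=k,interpolation=cv2.INTER_CUBIC)
A=np.hstack([c(a,295,215,80,60,5),c(a,330,155,80,60,5)])
B=np.hstack([c(b,250,190,80,50,5),c(b,233,258,120,75,10/3)])
cv2.imwrite('pics/crop0.png',np.vstack([A,B]))
```

```text
(no output)
```

View pics/crop0.png

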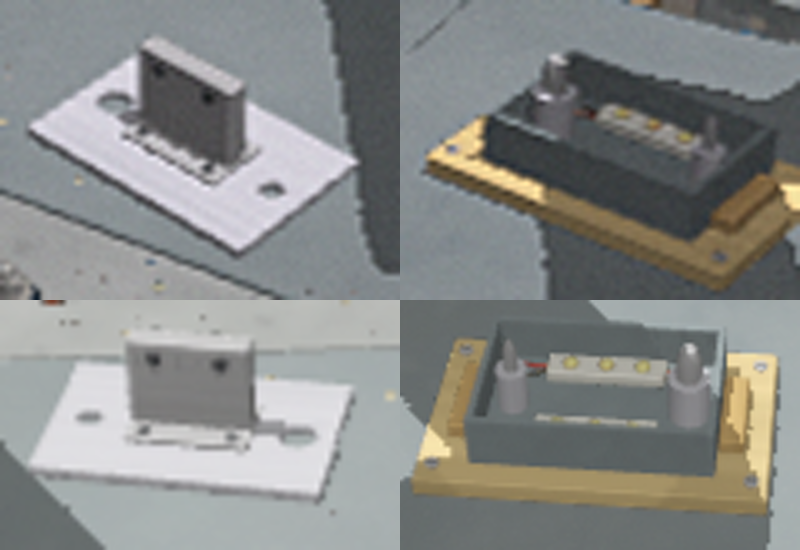

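The crops are sharp: both hole pairs and both pin tips can be seen, with the large ones farther from the robot. I'll cast rays from these.

Run:
```python
from h import *
a=snap('scene');b=snap('side')
P=lambda s,uv,z:onplane(s,uv,z)[:, :2]
h1=P(a,[(318.4,235.4),(349.4,252.6)],.005);h2=P(b,[(309.6,217.2),(268,213.2)],.005)
p1=P(a,[(361,166.4),(392.2,178.4)],.062);p2=P(b,[(319.7,271.5),(266,270)],.062)
for n,h in zip(('hole scene','hole side','pin scene','pin side'),(h1,h2,p1,p2)):
    d=h[0]-h[1];print(n,h.round(4).tolist(),'c',h.mean(0).round(4),'L',np.linalg.norm(d).round(4),'yaw',np.arctan2(d[1],d[0]).round(3))
c1=P(a,[(300.6,240.6),(342.6,264.8),(366.4,246.6)],.005);print(c1.round(3))
c2=P(b,[(265,202.6),(320.8,207.6),(313.6,228.6),(256,223.6)],.005);print(c2.round(3),c2.mean(0).round(4))
```

```text
hole scene [[0.4813, 0.0636], [0.3887, 0.0828]] c [0.435  0.0732] L 0.0946 yaw -0.204
hole side [[0.485, 0.058], [0.3916, 0.0789]] c [0.4383 0.0684] L 0.0957 yaw -0.22
pin scene [[0.4968, -0.1868], [0.4003, -0.172]] c [ 0.4486 -0.1794] L 0.0976 yaw -0.152
pin side [[0.499, -0.1874], [0.4049, -0.1784]] c [ 0.4519 -0.1829] L 0.0945 yaw -0.095
[[0.507 0.101]
 [0.382 0.127]
 [0.365 0.044]]
[[0.382 0.123]
 [0.511 0.094]
 [0.493 0.015]
 [0.367 0.04 ]] [0.4385 0.0681]
```

```bash
python3 -m jog '[[[-2.5,0.2,-2.5],0.03],[[-5.1,0.4,-5],0.06],[[-7.6,0.6,-7.5],0.09],[[-10.2,0.8,-10],0.12],[[-12.7,1,-12.5],0.15],[[-15.2,1.2,-15],0.18],[[-17.8,1.4,-17.5],0.21],[[-20.3,1.6,-20],0.24],[[-22.9,1.8,-22.5],0.27],[[-25.4,2,-25],0.3],[[-27.2,2.2,-28.1],0.33],[[-29.1,2.4,-31.1],0.36],[[-30.9,2.6,-34.2],0.39],[[-32.7,2.8,-37.2],0.42],[[-34.5,3,-40.3],0.45],[[-36.4,3,-43.4],0.47],[[-38.2,3,-46.4],0.49],[[-40,3,-49.5],0.51],[[-41.9,3,-52.5],0.52],[[-43.7,3,-55.6],0.531]]' - 60 && python3 -m jog '[[[0,0,0],0],[[0,0,0],0]]'
python3 - <<'E'
from h import *
s=snap('wrist','w1.png'); st=manip.sense(); print(st['tcp_pos'],st['q'].round(2)); print(R.from_quat(st['tool_rot']).as_matrix().round(3))
print(proj(s,[[.437,.071,.052],[.483,.061,.005],[.390,.081,.005]]))
E
```

```text
t: 1.92
tcp_pos: [0.4372, 0.0724, 0.2015]
tool_rot: [-0.076, -0.703, 0.703, 0.075]
force: [-0.0, -0.9, -0.7]
finger_gap: 1.002
t: 2.08
tcp_pos: [0.4368, 0.0723, 0.2013]
tool_rot: [-0.074, -0.703, 0.703, 0.074]
force: [-0.4, -0.1, -1.1]
finger_gap: 1.002
[0.43662409 0.07104755 0.20129536] [-0.09  0.33  1.91 -0.    0.9   1.69]
[[-0.978 -0.    -0.21 ]
 [ 0.21  -0.    -0.978]
 [ 0.    -1.     0.   ]]
[[315.11129927 180.01131669]
 [315.27686257 120.64490386]
 [315.15438806 212.67941127]]
```

View pics/w1.png

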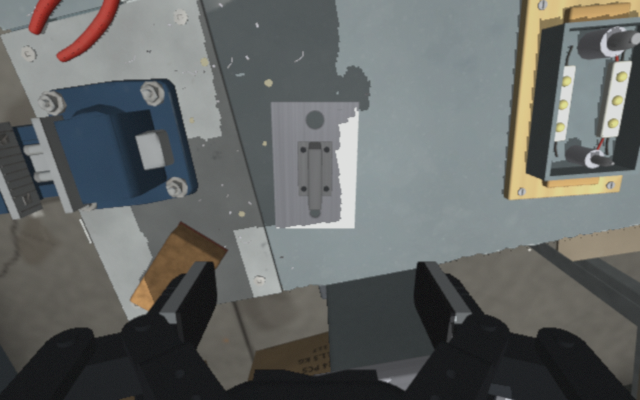

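The wrist view shows the plate squarely below. The large hole is at (315,120), exactly where predicted, and the bracket bar runs vertically at column 315. The box pins are at the right, with tips ~(637,42) and (603,158). I'll go down and grip.

```bash
python3 -m jog '[[[0,3,0],0],[[0,6,0],0],[[0,9,0],0],[[0,12,0],0],[[0,14,0],0],[[0,16,0],0],[[0,17.5,0],0],[[0,18.5,0],0],[[0,18.5,0],0],[[0,18.5,0],0]]' 5 80 && python3 -m jog '[[[0,0,0],0],[[0,0,0],0],[[0,0,0],0],[[0,0,0],0],[[0,0,0],0],[[0,0,0],0],[[0,0,0],0],[[0,0,0],0]]' 0 80
python3 - <<'E'
from h import *
s=snap('wrist','w2.png');st=manip.sense();print(st['tcp_pos'],st['force'],st['finger_gap']*85)
w=cv2.imread('pics/w1.png')
E
```

```text
t: 2.97
tcp_pos: [0.4366, 0.0692, 0.016]
tool_rot: [-0.076, -0.703, 0.703, 0.077]
force: [-0.9, -0.3, 0.2]
finger_gap: 0.588
t: 3.63
tcp_pos: [0.4374, 0.0704, 0.0173]
tool_rot: [-0.076, -0.703, 0.703, 0.075]
force: [-0.2, -1.7, 5.6]
finger_gap: 0.13
[0.43744069 0.07043026 0.01731564] [-0.13214066 -1.68425206  6.31165331] 11.188523060084739
```

```bash
python3 -m jog '[[[0,-0.5,0],0],[[0,-2,0],0],[[0,-5,0],0],[[0,-8,0],0],[[0,-11,0],0],[[0,-12,1],0],[[-0.7,-12,2.5],-0.01],[[-1.5,-12,5.5],-0.02],[[-2.3,-12,8.5],-0.03],[[-3.1,-12,11.5],-0.04],[[-3.9,-12,14],-0.05],[[-3.9,-12,14],-0.05],[[-3.9,-12,14],-0.05]]'
python3 - <<'E'
from h import *
s=snap('wrist','w3.png');a=snap('scene','s3.png');b=snap('side','d3.png');st=manip.sense();print(st['tcp_pos'],st['force'],st['finger_gap']*85)
i=cv2.imread('pics/w3.png'); 
def c(i,x,y,w,h,k): return cv2.resize(i[y:y+h,x:x+w],None,fx=k,fy=k,interpolation=cv2.INTER_CUBIC)
A=cv2.imread('pics/s3.png');B=cv2.imread('pics/d3.png')
cv2.imwrite('pics/c3.png',np.vstack([c(i,0,0,640,400,.8)[:,:],np.hstack([c(A,320,110,128,64*1,2),c(B,230,200,128,64,2)])]))
cv2.imwrite('pics/c3.png',i)
E
```

```text
t: 4.77
tcp_pos: [0.4446, -0.0759, 0.1359]
tool_rot: [0.059, 0.705, -0.704, -0.06]
force: [-0.6, 0.0, -2.2]
finger_gap: 0.132
[ 0.44393583 -0.07350066  0.13589095] [-0.2638342  -0.05448075 -1.97130908] 11.128747669486996
```

View pics/c3.png

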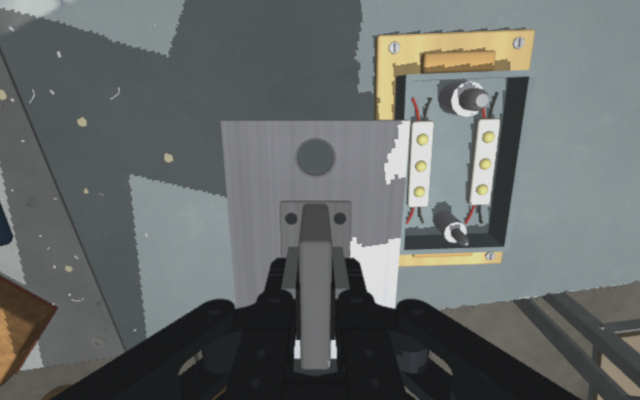

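Wrist view: the plate hangs level with its large hole centred at (316,157). The large pin's tip is at (482,101) and the small pin's at (463,239). I'll compute the box pose from these.

Run:
```python
from h import *
s=snap('wrist');st=manip.sense();t=st['tcp_pos'];M=R.from_quat(st['tool_rot']).as_matrix();print(t,M.round(3).tolist())
yaw=np.arctan2(-M[1,0],-M[0,0]); ux=-M[:2,0]
zu=t[2]-.0173
h=onplane(s,[(315.7,157)],zu+.005)[0];print('yaw',yaw,'hole',h,'fk hole',t[:2]+.048*ux, )
hu=(h[:2]-.048*ux); print('centre by hole',hu)
p=onplane(s,[(482,101),(463,239)],.062)[:,:2];d=p[0]-p[1];by=np.arctan2(d[1],d[0])
print('pins',p,np.linalg.norm(d),'yaw',by,'c',p.mean(0))
D=p.mean(0)-hu;print('need tool x,z cm',100*M[0,0]*D[0]+100*M[1,0]*D[1],100*(M[:2,2]@D),'turn',-(by-yaw))
```

```text
[ 0.44415426 -0.07332168  0.13600114] [[-0.987, -0.002, -0.162], [0.162, 0.001, -0.987], [0.002, -1.0, -0.001]]
yaw -0.162978238861338 hole [ 0.49067548 -0.08271021  0.12370114] fk hole [ 0.49151811 -0.08111003]
centre by hole [ 0.44331163 -0.07492186]
pins [[ 0.49610413 -0.18639502]
 [ 0.4052703  -0.17191647]] 0.0919805073910011 yaw -0.1580663292067648 c [ 0.45068722 -0.17915575]
need tool x,z cm -2.4190564403409365 10.165583641935894 turn -0.004911909654573193
```

```bash
python3 -m jog '[[[-0.5,0,2],0],[[-1.1,0,4.5],0],[[-1.7,0,7],0],[[-2.2,0,9],0],[[-2.4,0,10.2],0],[[-2.4,1.5,10.2],0],[[-2.4,3,10.2],0],[[-2.4,4.5,10.2],0],[[-2.4,4.9,10.2],0],[[-2.4,4.9,10.2],0],[[-2.4,4.9,10.2],0]]'
python3 - <<'E'
from h import *
for n in('wrist','scene','side'): snap(n,n+'4.png')
print(manip.sense()['tcp_pos'],manip.sense()['force'])
g=lambda n:cv2.imread(f'pics/{n}4.png')
def c(i,x,y,w,h,k): return cv2.resize(i[y:y+h,x:x+w],None,fx=k,fy=k,interpolation=cv2.INTER_CUBIC)
cv2.imwrite('pics/c4.png',np.vstack([np.hstack([c(g('scene'),325,140,100,65,4),c(g('side'),240,240,100,65,4)]),np.hstack([c(g('wrist'),200,60,230,165,800/460),c(g('side'),250,255,40,165*4//16,10)[:287,:400]])]))
E
```

```text
t: 5.88
tcp_pos: [0.4521, -0.1783, 0.0874]
tool_rot: [0.057, 0.705, -0.705, -0.058]
force: [-0.4, -0.2, -2.3]
finger_gap: 0.134
[ 0.45269959 -0.17905537  0.08812159] [ 0.3101869   0.10725115 -1.54189566]
```

View pics/c4.png

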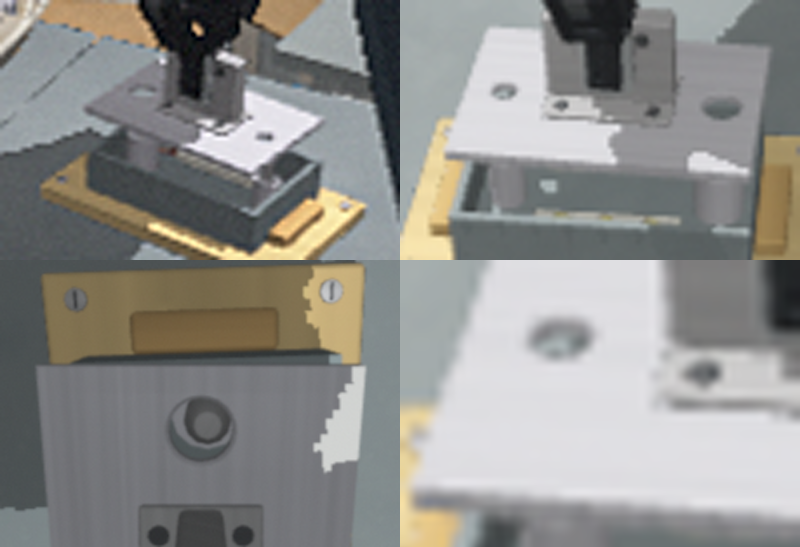

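The wrist crop shows the large pin's tip inside the large hole, slightly right of and above its centre. The board edge and screws tilt about 1.8° against the plate edge, so a small yaw correction is needed.

Run:
```python
from h import *
s=snap('wrist');st=manip.sense();t=st['tcp_pos'];M=R.from_quat(st['tool_rot']).as_matrix()
k=230/400;w=lambda x,y:(200+x*k,60+(y-260)*k)
zu=t[2]-.0173
h=onplane(s,[w(201,428)],zu+.005)[0,:2];p=onplane(s,[w(207,425)],.062)[0,:2]
D=p-h;print('underside',zu,'hole->pin along plate x,y mm',1000*D@-M[:2,0],1000*D@-M[:2,2])
e=onplane(s,[w(42,275),w(362,265),w(75,299),w(331,291)],.012)[:,:2]
for a,b in((0,1),(2,3)):
    d=e[a]-e[b];print('box yaw',np.arctan2(-d[0],d[1]),np.linalg.norm(d))
pe=onplane(s,[w(37,366),w(365,366)],zu+.005)[:,:2];d=pe[0]-pe[1];print('plate yaw img',np.arctan2(-d[0],d[1]),'fk',np.arctan2(-M[1,0],-M[0,0]),np.linalg.norm(d))
# small hole / tip in side view
b=snap('side');ux=pe.mean(0)
i=cv2.imread('pics/wrist4.png')[60:225,200:430]
g=cv2.imread('pics/side4.png')[255:280,255:285];G=cv2.imread('pics/scene4.png')[165:185,380:402]
W=i[75:115,90:140]
r=lambda x,W,H:cv2.resize(x,(W,H),interpolation=cv2.INTER_NEAREST)
cv2.imwrite('pics/c5.png',np.vstack([np.hstack([r(g,400,333),r(G,366,333)]),r(W,766,250)[:]]))
```

```text
underside 0.07079696053752497 hole->pin along plate x,y mm -1.782788677557113 -1.7463917703802172
box yaw -0.1358741577332864 0.11019501942647002
box yaw -0.1355297804319825 0.08922005111943028
plate yaw img -0.16511232019697994 fk -0.16373843621262663 0.08395879934520604
```

View pics/c5.png

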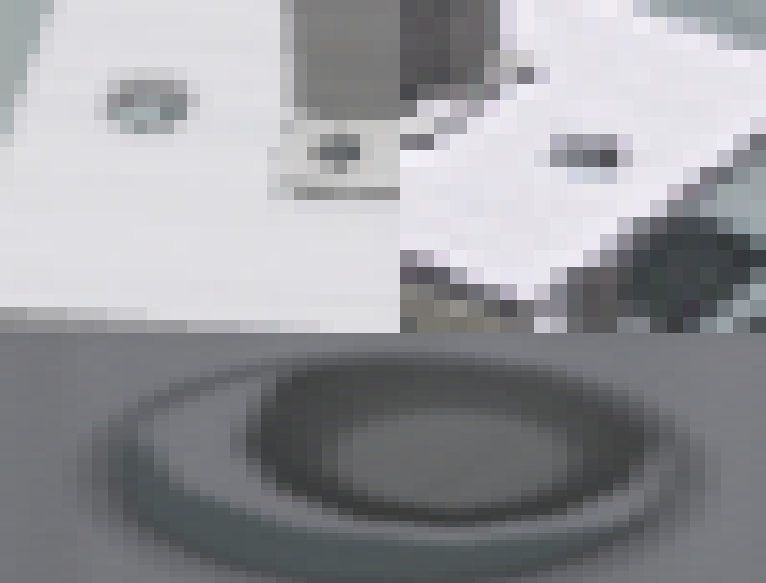

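```bash
python3 -m jog '[[[0.1,0,0.15],-0.015],[[0.18,0,0.31],-0.029],[[0.18,0.4,0.31],-0.029],[[0.18,0.4,0.31],-0.029],[[0.18,0.4,0.31],-0.029]]'
python3 - <<'E'
from h import *
s=snap('wrist','wrist5.png');snap('side','side5.png');snap('scene','scene5.png')
r=lambda x,W,H:cv2.resize(x,(W,H),interpolation=cv2.INTER_CUBIC)
i=cv2.imread('pics/wrist5.png')
cv2.imwrite('pics/c6.png',np.vstack([r(i[60:225,200:430],690,495)[:300],np.hstack([r(cv2.imread('pics/side5.png')[255:285,250:290],400,300),r(cv2.imread('pics/scene5.png')[162:187,377:401],290,300)])]))
E
```

```text
t: 6.55
tcp_pos: [0.4496, -0.1817, 0.083]
tool_rot: [0.048, 0.706, -0.705, -0.048]
force: [-0.6, 0.3, -2.0]
finger_gap: 0.125
```

View pics/c6.png

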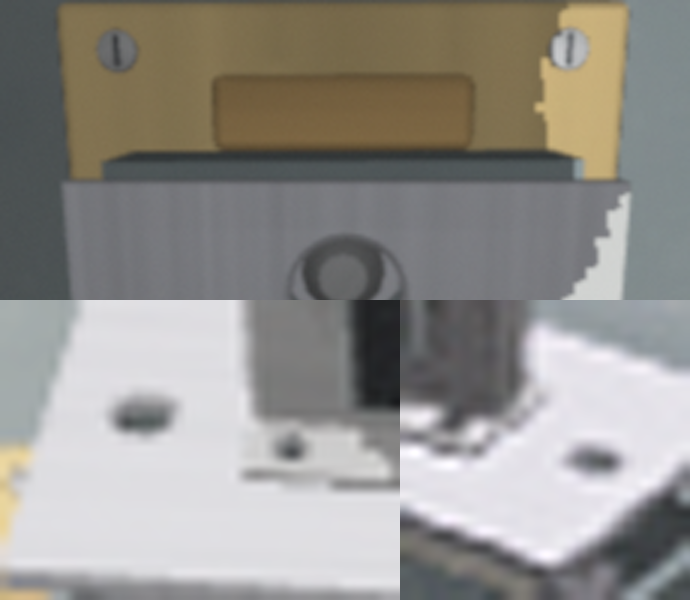

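The plate is now parallel to the board. The large pin tip is at crop (344,273), where a centred pin should appear given the parallax. I'll lower in stages and watch the force.

```bash
python3 -m jog '[[[0,0.2,0],0],[[0,0.4,0],0],[[0,0.6,0],0],[[0,0.8,0],0],[[0,0.8,0],0]]'; python3 -m jog '[[[0,0.2,0],0],[[0,0.4,0],0],[[0,0.6,0],0],[[0,0.6,0],0]]'
python3 - <<'E'
from h import *
st=manip.sense();print(st['tcp_pos'],st['force'],st['ft_torque'])
E
```

```text
t: 7.12
tcp_pos: [0.4496, -0.1816, 0.0748]
tool_rot: [0.047, 0.706, -0.705, -0.048]
force: [-0.4, 0.7, -2.0]
finger_gap: 0.13
t: 7.45
tcp_pos: [0.4497, -0.1817, 0.0689]
tool_rot: [0.048, 0.706, -0.705, -0.048]
force: [-0.0, -0.3, -1.1]
finger_gap: 0.131
[ 0.44965089 -0.18167277  0.06892013] [-0.01076497 -0.25699986 -1.12503322] [0.05314421 0.00114696 0.06053549]
```

```bash
python3 -m jog '[[[0,0.2,0],0],[[0,0.4,0],0],[[0,0.6,0],0],[[0,0.8,0],0],[[0,0.8,0],0]]'; python3 -m jog '[[[0,0.1,0],0],[[0,0.2,0],0],[[0,0.2,0],0]]'
```

```text
t: 7.87
tcp_pos: [0.4496, -0.1817, 0.0609]
tool_rot: [0.048, 0.706, -0.705, -0.048]
force: [-0.8, 0.1, -2.9]
finger_gap: 0.132
t: 8.12
tcp_pos: [0.4499, -0.1818, 0.0594]
tool_rot: [-0.048, -0.705, 0.706, 0.048]
force: [0.0, 0.2, -1.4]
finger_gap: 0.129
```

```bash
python3 -m jog '[[[0,0.1,0],0],[[0,0.1,0],0],[[0,0.1,0],0]]'; python3 -m jog '[[[0,0.1,0],0],[[0,0.1,0],0],[[0,0.1,0],0]]'
```

```text
t: 8.37
tcp_pos: [0.4499, -0.1819, 0.0593]
tool_rot: [-0.048, -0.705, 0.706, 0.048]
force: [-1.7, 0.8, 7.9]
finger_gap: 0.128
t: 8.62
tcp_pos: [0.45, -0.1819, 0.0593]
tool_rot: [-0.048, -0.705, 0.706, 0.047]
force: [-2.3, 2.0, 17.6]
finger_gap: 0.13
```

Run:
```python
from h import *
for n in('side','scene'): snap(n,n+'6.png')
r=lambda x,W,H:cv2.resize(x,(W,H),interpolation=cv2.INTER_CUBIC)
cv2.imwrite('pics/c7.png',np.hstack([r(cv2.imread('pics/side6.png')[245:325,233:353],400,267),r(cv2.imread('pics/scene6.png')[145:217,325:425],370,267)]))
```

```text
(no output)
```

View pics/c7.png

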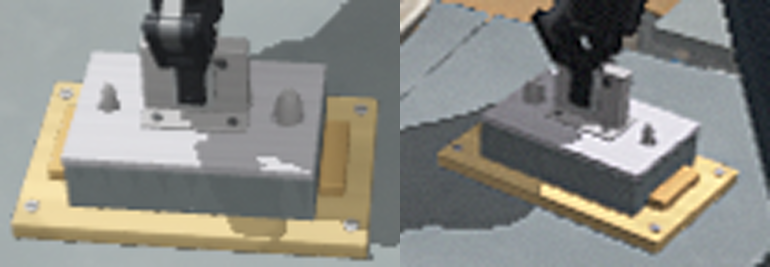

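Both pins stand up through their holes, at crop (108,97) and (290,107), and the plate lies flush on the rim all round. I'll relieve the press, open and retreat straight up.

```bash
python3 -m jog '[[[0,-0.15,0],0],[[0,-0.15,0],0],[[0,-0.15,0],0],[[0,-0.15,0],0],[[0,-0.15,0],0],[[0,-0.15,0],0]]' 4 && python3 -m jog '[[[0,-0.5,0],0],[[0,-1.5,0],0],[[0,-3,0],0],[[0,-5,0],0],[[0,-7.5,0],0],[[0,-10,0],0],[[0,-12,0],0],[[0,-12,0],0],[[0,-12,0],0]]'
python3 - <<'E'
from h import *
for n in('side','scene'): snap(n,n+'7.png')
r=lambda x,W,H:cv2.resize(x,(W,H),interpolation=cv2.INTER_CUBIC)
S=cv2.imread('pics/scene7.png')
cv2.imwrite('pics/c8.png',np.vstack([np.hstack([r(cv2.imread('pics/side7.png')[245:325,233:353],400,267),r(S[145:217,325:425],370,267)]),r(S[150:330,180:440],770,533)[:330]]))
E
```

```text
t: 9.22
tcp_pos: [0.4498, -0.1817, 0.0585]
tool_rot: [0.048, 0.706, -0.705, -0.048]
force: [0.2, 0.6, 0.6]
finger_gap: 0.467
t: 9.97
tcp_pos: [0.4505, -0.1822, 0.1805]
tool_rot: [-0.049, -0.705, 0.706, 0.047]
force: [0.1, -0.3, -0.5]
finger_gap: 0.471
```

View pics/c8.png

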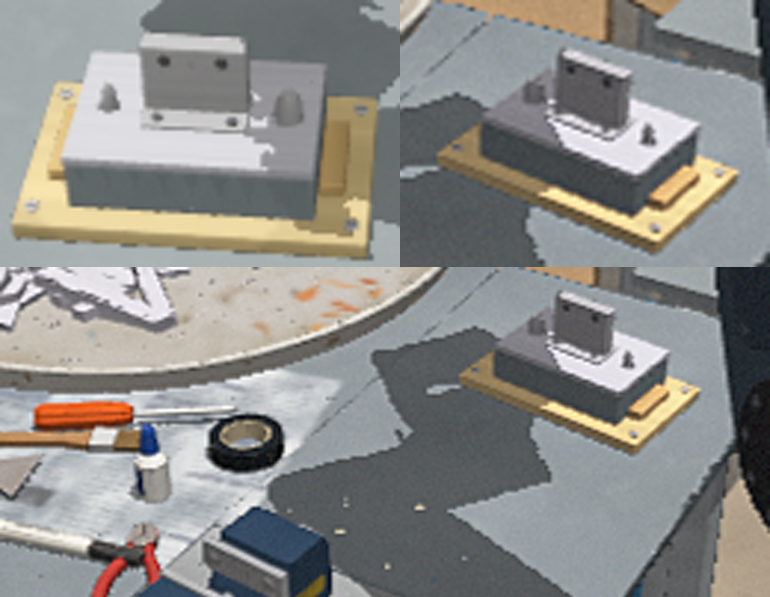

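The plate is flush with both pins through, the gripper is clear, and the tape, glue and cutters are unmoved.

```bash
python3 -c "from station import workorder; print(workorder.sign_off())"
```

```text
the job is handed in; nothing more can be done
None
```

The back plate is on the sign box, flush on the rim all round, with the large hole on the large pin and the small hole on the small one. I gripped it by the bracket and held it until it was fully down. The job was handed in at about 10 s of the 42 s allowed.

- **Lowering:** the plate went down freely until it met the rim at the expected 42 mm height. I pressed to about 18 N, eased off, opened the fingers and lifted straight up.
- **Last pictures:** they show both pins standing through their holes and the plate flush. The gripper is 12 cm higher and touching nothing.
- **Bystanders:** tape roll, glue bottle and side cutters look unmoved. The sanding block was outside the last crop I viewed; the arm went no closer than a few centimetres to it.
- **Disagreements:** early estimates of the box angle ran from -0.095 to -0.158 rad between views. A close look at the board's edge and screws gave -0.136, and I corrected to that before lowering. I took the small hole's alignment from that angle and the large pin, because it was hard to see directly before the plate went down.

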